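# Shut the tester and hold its enabling switch

### The arm

A 6-joint arm with a two-finger parallel gripper is mounted at the origin on the work surface. World frame = base frame: x ahead of the robot, y to its left, z up, the work surface at z = 0. Lengths are in m, angles in degrees, forces in N, time in s.
With the tool pointing down it reaches from about 0.4 to 0.825 m from the base axis. Payload 7 kg.
Tool frame: the origin (TCP) lies on the centre line of the jaws, within the pads' length; the fingertips stand 19 mm ahead of it and the grasp point (between the pads) is the TCP (r.tips_ahead is the distance from the TCP to the fingertips, in m); z points along the fingers, y is the line along which they close (so a half turn about z gives the same grasp; the last joint's range is limited). The gripper opens to 88 mm and grips with 3 to 60 N. Pads are 19 mm wide; open, the fingers measure 130 mm over their backs; the gripper's body (78 mm by 193 mm) begins 47 mm behind the grasp point.
Start: joints at [86.637, 20.546, 0.682, 0, -70.136, -16.507], TCP at [0.229, 0.635, 0.246] pointing down, gripper open.
Joint ranges: [-176.03, 176.03], [-82.01, 121.73], [-58.28, 71.71], [-173.87, 95.51], [-174.79, -0.11], [-173.66, 173.66]. Speed limits (degrees/s): [136.94, 136.94, 172.46, 180, 180, 180].

### API

Orientations are given as [roll, pitch, yaw] about the fixed x, y, z axes, in that order (R = Rz(yaw) Ry(pitch) Rx(roll)).
In Python, from plant import r, viewer, close_job gives the robot as it stands. The module is installed in compiled form; this text tells all that it offers.
- The arm moves only by the tool arm_command, never from a script. Its arguments are lists of equal length, an entry for each row: "travel": the shift along the world's x, y, z scaled (see below), a list of three; "delta_rot": the turn, a rotation vector about the world's x, y, z scaled (see below), a list of three. In form: {"travel": [[dx, dy, dz], ...], "delta_rot": [[rx, ry, rz], ...]}. A call has 1 to 20 rows; each row is the pose to reach, as a shift and turn from the pose commanded when the call began; what a row does not reach only later rows make up. The controller multiplies each number of a shift by 0.5 m and each number of a turn by 90 degrees. A row lasts 1/8 s, in which the tool goes at most 62.5 mm and 10.7 degrees, less where a joint would pass 70% of its speed; a pose out of reach is approached as far as the arm can. A call with a number of a shift or a turn outside -1 to 1 is refused whole. A call with a gripper value outside its range is refused whole. "grip" is the opening, from 0 (shut) to 1 (fully open), set as the call begins (left out, the last holds). The fingers move at their own pace and stop on an object; "newtons" is the grip in N (left out, the last holds). Time passes only in rows, so rows that repeat a pose let the fingers close. It gives the time, the measured TCP pose, the force, the opening and the grip force at its end, in the units of the state.
- r.get_state(): the state, without advancing time (a new reading comes with each control period).
- viewer.capture(name): name is "scene" or "top" or "wrist"; returns a dict with "img" (400x640x3 uint8, red, green, blue), "camera_matrix" (3x3 intrinsics, pixels), "R" (3x3) and "t" (3): a world point X has camera coordinates R X + t; the wrist camera has in their place "mount" (4x4, takes a point from camera to tool coordinates, whose origin is the TCP and whose axes are the flange's). Camera axes: x right, y down, z forward; pixel columns grow to the right and rows downward; lengths in m; the calibration is good to about 2 mm. A picture is of the moment at which its call begins: read the wrist's pose just before it. There is no depth.
- close_job(): hands the job in; it is judged then, once.
The state is a dict: "time_s": time; "joints": joint angles; "qd": joint speeds; "joint_torque": joint torques, N m; "tcp_pos": TCP position; "eef_rot": TCP orientation; "contact_force": force on the tool from outside, world axes, zero at the start; "moment": the same for the moment, N m; "gripper_width": finger opening in m; "gripper_force": force on a finger pad.
Only numpy, scipy, OpenCV 4.12 (cv2) and the standard library are available. Lean on these libraries where they do the work, as an engineer would, in place of code of your own. Each camera call takes 0.05 s, during which the arm holds its last target. There are 200 camera calls.

### The job

Fold the board tester's cover down until it is fully shut, and only then press the mushroom-capped plunger on the enabling-switch box halfway down (10 mm of its 20 mm travel, within 3 mm) and finish while still holding it there with the gripper's fingers. Never push the plunger near the bottom of its travel, which trips the tester, and do not disturb the other things on the bench.

Things in the scene. Friction and masses are not known exactly. Their poses are not given: they have to be found in the camera images.
- tester: circuit-board tester: open-topped dark steel box with a circuit board inside, 200 (its x) x 150 (its y) x 80 mm high, walls 4 mm, fixed to the bench. Origin: centre of its underside; z up. Its cover is hinged along its top +y rim. Place and yaw differ each time.
- cover (a joint): angle of the tester's aluminium cover, rad: 0 = shut flat on the box, 1.57 = standing upright; range 0 to 1.9, starts between 1.15 and 1.75. Stiff friction hinge (about 0.32 N m: 1 to 4 N of push near the free edge shuts it): it stays where it is left, no fall, no spring back.
- cover_hinge (a point): middle of the hinge axis, 82.5 mm above the bench, midway through the cover's thickness; its axes turn with the cover: x along the hinge (the tester's x), -y from the hinge to the free edge, z out of the face that is on top when shut. Shutting swings the free edge from up in the air towards the tester's -y side and down.
- cover_edge (a point): middle of the cover's free edge, 150 mm from the hinge, midway through the plate's thickness; same axes as cover_hinge. The cover is a flat plate 200 (along the hinge) x 150 x 5 mm, 0.25 kg, flat outer face marked with five dark louvre strips (flush within 0.5 mm); a 3 mm lip along the free edge stands 7 mm past its inner face.
- switchbox: enabling-switch box: grey console 130 (its x) x 100 (its y) x 55 mm high, fixed to the bench; origin: centre of its underside, z up. The plunger stands at x = +20 mm on it; two small fixed black knobs (22 mm across, 14 mm high) at x = -42, y = +-26 mm are not used. Place and yaw differ each time, and it may stand left or right of the tester.
- cap: the plunger's round black mushroom cap, 44 mm across and 14 mm high, nearly flat on top (the middle 38 mm rises 1 mm); moves straight down with the plunger. Origin: centre of its underside, 85 mm above the bench when free; z up.
- cap_top (a point): centre of the cap's top face, 99 mm above the bench when free, 89 mm at half travel, 79 mm at the bottom.
- key (a joint): how far the plunger is pressed, m: 0 = free, 0.020 = at the bottom. Spring return, no latch: 2 N to start it, about 5.5 N at 0.010, 9 N at the bottom.
- screwdriver: screwdriver lying flat near the middle of the bench, 170 mm long; a loose bystander, leave it alone. Origin: centre of its underside (its lowest plane).
- reel: small white reel standing flat near the middle of the bench, 52 mm across, 30 mm high; a loose bystander, leave it alone. Origin: centre of its underside.
- flux: small bottle, 36 mm across, 75 mm high, behind the work; a loose bystander, leave it alone. Origin: centre of its underside.
- multimeter: hand multimeter lying flat, 150 x 80 x 35 mm, behind the work; a loose bystander, leave it alone. Origin: centre of its underside.
- partstray: open grey parts tray with four pockets, 100 x 70 x 30 mm, behind the work; a loose bystander, leave it alone. Origin: centre of its underside.
- pliers: pliers lying flat, 140 mm long, behind the work; a loose bystander, leave it alone. Origin: centre of its underside (its lowest plane).

How it is judged (in metres and radians):
On the way, in this order (a step that is already met when the one before it is completed fails the run):
1. the cover is fully shut (value of joint cover below 0.05 rad and value of joint key below 0.003 m), for 0.2 s.
2. the plunger is held halfway down by the fingers (value of joint key between 0.007 and 0.013 m and contact force between the fingers and cap above 1.5 N), for 0.5 s.
At the end, for the whole second after the job is handed in: The cover is shut (within 0.05 rad), and through the last second the fingers press the cap with more than 1.5 N and hold the plunger still (under 10 mm/s) between 7 and 13 mm down (all of step 2 and value of joint cover below 0.05 rad and velocity of joint key between -0.01 and 0.01 m/s); the arm keeps its last pose, push and grip.
It fails at once if the plunger is pushed near the bottom (beyond 17 mm) (value of joint key above 0.017 m).
It fails at once if the plunger is pressed (beyond 4 mm) while the cover is open (over 0.1 rad) (value of joint key above 0.004 m and value of joint cover above 0.1 rad).
It fails at once if a bystander (screwdriver, reel, bottle, multimeter, tray, or pliers) is moved more than 30 mm (distance of any of screwdriver, reel, flux, multimeter, partstray, pliers from where it was at the start of the episode above 0.03 m).
It also fails if it takes over 48 s, if anything falls off the work surface, if the arm or the gripper's body presses on something with over 40 N, if the wrist force passes 120 N, or if a joint passes its speed limit or range.

## Working session

There is one attempt and no reset: what is moved stays moved. The work goes in short steps, Python scripts to look and compute and a tool call to move; the robot and the scene stay as the last step left them, time stands still between calls to the robot, and variables do not carry over. Pictures are saved under pics/ and viewed, at most 10 in all, crops included, and the job is handed in when it is done.

Besides the shell and the picture viewer there is one more tool, called after "Call:" as name(argument=value, ...), one argument or row to a line, values as JSON. arm_command: Moves the arm, as the interface text tells. Shifts and turns lie within -1 to 1; 1 stands for 0.5 m of shift or 90 degrees of turn. Its arguments: {"type":"object","properties":{"travel":{"type":"array"},"delta_rot":{"type":"array"},"grip":{"type":"number"},"newtons":{"type":"number"}},"required":["travel","delta_rot"]}

```bash
mkdir -p pics; python3 - <<'E'
from plant import r, viewer
import cv2,pickle
s=r.get_state();print(s['time_s'],s['tcp_pos'],s['eef_rot'],r.tips_ahead)
d={}
for n in('scene','top'):
    c=viewer.capture(n);d[n]=c;cv2.imwrite(f'pics/{n}0.png',c['img'][:,:,::-1])
    print(n,c['camera_matrix'],c['R'],c['t'])
pickle.dump(d,open('c0.pkl','wb'))
E
```

```text
0.0 [0.22930323 0.6343801  0.24462083] [ 1.79907095e+02 -8.32758302e-03 -1.98757851e+01] 0.019
scene [[485.81818454   0.         325.98274787]
 [  0.         485.81818454 198.57618656]
 [  0.           0.           1.        ]] [[ 0.41043923  0.91178577  0.01365076]
 [ 0.58881275 -0.25356324 -0.76746676]
 [-0.69630394  0.32303621 -0.64094339]] [-0.24268404 -0.2954575   1.65084472]
top [[392.56353824   0.         322.83812919]
 [  0.         392.56353824 198.78472631]
 [  0.           0.           1.        ]] [[ 1.84250452e-03 -9.99893635e-01 -1.44680153e-02]
 [-9.97343518e-01 -7.83880033e-04 -7.28374462e-02]
 [ 7.28183577e-02  1.45637846e-02 -9.97238880e-01]] [-0.0085809   0.61450546  0.94016227]
```

View pics/scene0.png

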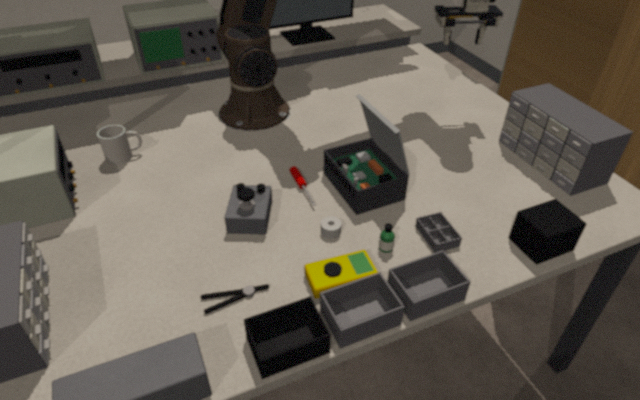

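View pics/top0.png

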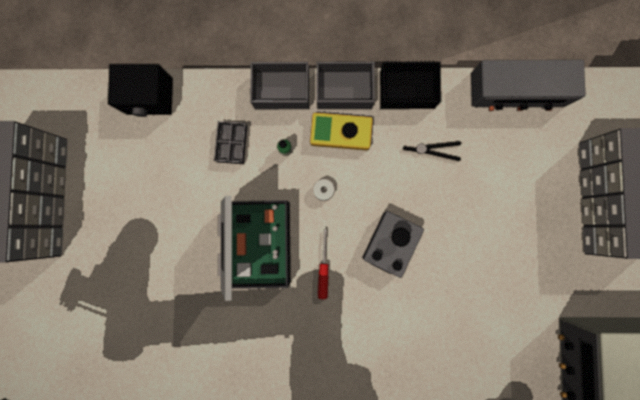

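The scene view shows the tester with its cover up at about (365,165), and the switchbox at (248,208). In the top view the tester is at (258,244) with its hinge on the left, and the cap is at (401,233). I'll zoom in for corner pixels.

```bash
python3 - <<'E'
import cv2,pickle,numpy as np
d=pickle.load(open('c0.pkl','rb'))
t=d['top']['img'][:,:,::-1];s=d['scene']['img'][:,:,::-1]
f=lambda im,x,y,w,h:cv2.resize(im[y:y+h,x:x+w],None,fx=4,fy=4,interpolation=cv2.INTER_CUBIC)
m=np.zeros((600,800,3),np.uint8)
a=f(t,210,190,100,115);m[:460,:400]=a
b=f(s,315,90,100,130);m[:520,400:800]=b
m=cv2.convertScaleAbs(m,alpha=1.6,beta=10)
for k in range(0,100,10):
    cv2.putText(m,str(210+k),(k*4,470),0,.35,(0,255,255));cv2.line(m,(k*4,0),(k*4,460),(90,90,0),1)
    cv2.putText(m,str(315+k),(400+k*4,532),0,.35,(0,255,255));cv2.line(m,(400+k*4,0),(400+k*4,520),(90,90,0),1)
for k in range(0,130,10):
    if k<115: cv2.putText(m,str(190+k),(370,k*4+4),0,.35,(0,255,255));cv2.line(m,(0,k*4),(400,k*4),(90,90,0),1)
    cv2.putText(m,str(90+k),(770,k*4+4),0,.35,(0,255,255));cv2.line(m,(400,k*4),(800,k*4),(90,90,0),1)
cv2.imwrite('pics/z1.png',m)
# cap: dark blob
g=cv2.cvtColor(t,cv2.COLOR_BGR2GRAY)[195:285,355:435]
print(np.percentile(g,[1,5,20,50]))
for th in (25,35,45):
    n,l,st,ce=cv2.connectedComponentsWithStats((g<th).astype(np.uint8))
    print(th,[(st[i].tolist(),(ce[i]+[355,195]).round(1).tolist()) for i in range(1,n) if st[i,4]>25])
z2=np.hstack([f(t,355,195,80,90),f(s,215,170,80,75+15)])
z2=cv2.convertScaleAbs(z2,alpha=1.8,beta=15)
for k in range(0,80,10):
    cv2.putText(z2,str(355+k),(k*4,355),0,.35,(0,255,255));cv2.putText(z2,str(215+k),(320+k*4,355),0,.35,(0,0,255))
    cv2.line(z2,(k*4,0),(k*4,340),(90,90,0),1);cv2.line(z2,(320+k*4,0),(320+k*4,340),(90,90,0),1)
for k in range(0,90,10):
    cv2.putText(z2,str(195+k),(290,k*4+4),0,.35,(0,255,255));cv2.putText(z2,str(170+k),(610,k*4+4),0,.35,(0,0,255))
    cv2.line(z2,(0,k*4),(640,k*4),(90,90,0),1)
cv2.imwrite('pics/z2.png',z2)
E
```

```text
[ 15.    26.95  86.   151.  ]
25 [([37, 33, 18, 18, 248], [400.4, 236.4]), ([18, 56, 8, 8, 49], [376.6, 255.0]), ([38, 66, 8, 9, 48], [396.9, 265.2])]
35 [([37, 32, 18, 19, 277], [400.5, 236.1]), ([18, 56, 9, 9, 65], [376.9, 254.9]), ([38, 66, 9, 9, 64], [396.9, 265.1])]
45 [([36, 31, 19, 21, 306], [400.4, 235.8]), ([17, 54, 10, 11, 81], [377.0, 254.5]), ([37, 65, 10, 11, 76], [397.1, 264.9])]
```

View pics/z1.png

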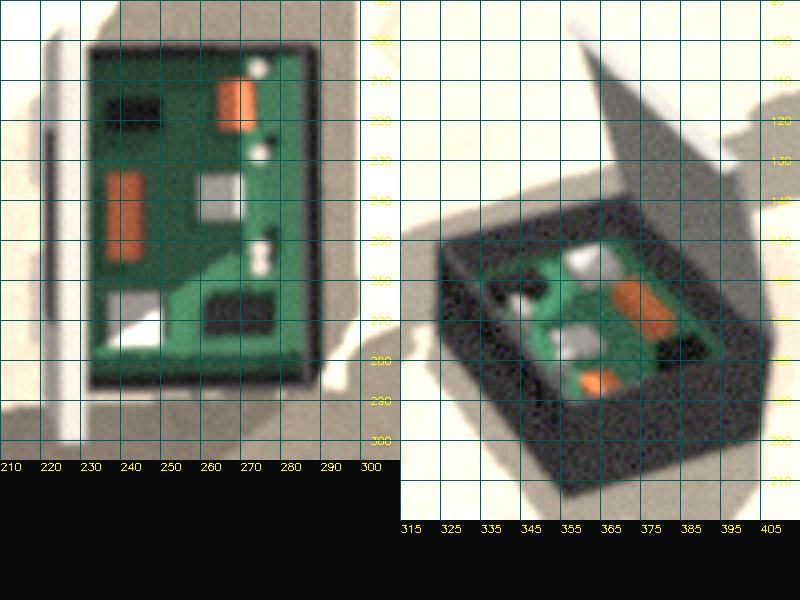

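View pics/z2.png

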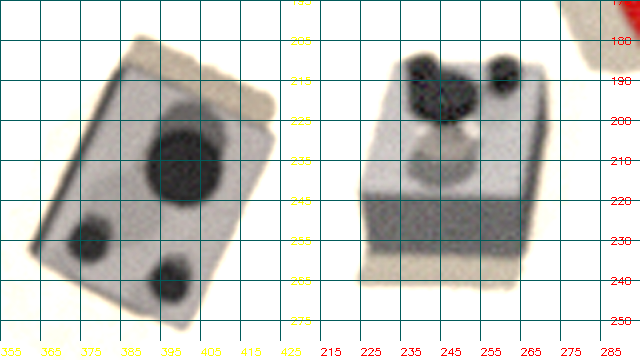

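The zooms give these pixels:
- **Cover free edge, top view:** (228.2,197) to (227.5,300).
- **Cover free edge, scene view:** (397,130.5) to (358.5,97.5).
- **Tester right rim, top view:** about col 287, rows 201–286.
- **Cap, top view:** (401,236.7).
- **Cap, scene view:** about (247,194).

```bash
cat > h.py <<'E'
import numpy as np
def ray(c,p):
    K,R,t=c['camera_matrix'],c['R'],c['t']
    return -R.T@t, R.T@np.linalg.inv(K)@np.r_[p,1]
def plane(c,p,z):
    o,d=ray(c,p); return o+d*(z-o[2])/d[2]
def tri(a,p,b,q):
    o,d=ray(a,p);u,e=ray(b,q)
    s=np.linalg.lstsq(np.c_[d,-e],u-o,rcond=None)[0]
    return (o+d*s[0]+u+e*s[1])/2, np.linalg.norm(o+d*s[0]-u-e*s[1])
E
python3 - <<'E'
from h import *;import pickle
np.set_printoptions(precision=4,suppress=True)
d=pickle.load(open('c0.pkl','rb'));T,S=d['top'],d['scene']
print('edge+x',tri(T,(228.2,197),S,(397,130.5)));print('edge-x',tri(T,(227.5,300),S,(358.5,97.5)))
print('rim',plane(T,(286.8,201),.08),plane(T,(287.5,286.5),.08),plane(T,(231.5,201),.08),plane(T,(231.5,287),.08))
print('rim scene L',plane(S,(324.5,150),.08),'near',plane(S,(355.5,190),.08),'r',plane(S,(407,176),.08))
print('cap T',plane(T,(401,236.7),.097),'S',plane(S,(247,194),.095), tri(T,(401,236.7),S,(247,194)))
print('knobs',plane(T,(377.3,254.8),.069),plane(T,(397.3,265),.069))
print('screw',plane(T,(325,228),.0),plane(T,(323,298),.0),'reel',plane(T,(324,189),.03),'flux',plane(T,(285,146),.07),'tray',plane(T,(232,142),.03))
E
```

```text
edge+x (array([0.6032, 0.173 , 0.2286]), np.float64(0.0018729149530860333))
edge-x (array([0.4052, 0.1737, 0.2169]), np.float64(0.00225925896096784))
rim [0.6051 0.0745 0.08  ] [0.4106 0.0713 0.08  ] [0.605  0.2025 0.08  ] [0.4089 0.1988 0.08  ]
rim scene L [0.4114 0.0753 0.08  ] near [0.6019 0.0743 0.08  ] r [0.6031 0.2224 0.08  ]
cap T [ 0.5241 -0.184   0.097 ] S [ 0.5291 -0.1808  0.095 ] (array([ 0.5249, -0.1824,  0.0927]), np.float64(0.0050902448550918635))
knobs [ 0.4818 -0.1342  0.069 ] [ 0.4587 -0.1799  0.069 ]
screw [ 0.5431 -0.013   0.    ] [ 0.3711 -0.0083  0.    ] reel [ 0.6379 -0.0107  0.03  ] flux [0.7357 0.0809 0.07  ] tray [0.7542 0.2165 0.03  ]
```

Call:
arm_command(
  travel=[
    [0.55,-0.76,-0.06],
    [0.55,-0.76,-0.06],
    [0.55,-0.76,-0.06],
    [0.55,-0.76,-0.06],
    [0.55,-0.76,-0.06],
    [0.55,-0.76,-0.06],
    [0.55,-0.76,-0.06],
    [0.55,-0.76,-0.06],
    [0.55,-0.76,-0.06],
    [0.55,-0.76,-0.06],
    [0.55,-0.76,-0.06],
    [0.55,-0.76,-0.06],
  ],
  delta_rot=[
    [0,0,-0.78],
    [0,0,-0.78],
    [0,0,-0.78],
    [0,0,-0.78],
    [0,0,-0.78],
    [0,0,-0.78],
    [0,0,-0.78],
    [0,0,-0.78],
    [0,0,-0.78],
    [0,0,-0.78],
    [0,0,-0.78],
    [0,0,-0.78],
  ],
  grip=0,
)

```text
time_s: 1.6
tcp_pos: [0.504, 0.2556, 0.2156]
eef_rot: [-180.0, 0.0, -90.0]
contact_force: [0.2, 0.3, -0.2]
gripper_width: 0.0002
gripper_force: 0.0
```

```bash
python3 - <<'E'
import numpy as np
for d in [72,66,60,54,48,42,36,30,24,18,12,6,0,-2]:
    a=np.radians(d);rho=.12
    y=.2235-rho*np.cos(a)+.0025*np.sin(a)+.0095; z=.0825+rho*np.sin(a)+.0025*np.cos(a)+.019
    print(d,np.round([(y-.255)/.5,(z-.215)/.5],3))
E
```

```text
72 [-0.113  0.003]
66 [-0.137 -0.006]
60 [-0.16  -0.017]
54 [-0.181 -0.03 ]
48 [-0.201 -0.045]
42 [-0.219 -0.063]
36 [-0.235 -0.082]
30 [-0.249 -0.103]
24 [-0.261 -0.125]
18 [-0.271 -0.148]
12 [-0.278 -0.172]
6 [-0.282 -0.197]
0 [-0.284 -0.222]
-2 [-0.284 -0.23 ]
```

Call:
arm_command(
  travel=[
    [0,-0.06,0],
    [0,-0.113,0.003],
    [0,-0.137,-0.006],
    [0,-0.16,-0.017],
    [0,-0.181,-0.03],
    [0,-0.201,-0.045],
    [0,-0.219,-0.063],
    [0,-0.235,-0.082],
    [0,-0.249,-0.103],
    [0,-0.261,-0.125],
    [0,-0.271,-0.148],
    [0,-0.278,-0.172],
    [0,-0.282,-0.197],
    [0,-0.284,-0.21],
    [0,-0.284,-0.217],
    [0,-0.284,-0.217],
  ],
  delta_rot=[
    [0,0,0],
    [0,0,0],
    [0,0,0],
    [0,0,0],
    [0,0,0],
    [0,0,0],
    [0,0,0],
    [0,0,0],
    [0,0,0],
    [0,0,0],
    [0,0,0],
    [0,0,0],
    [0,0,0],
    [0,0,0],
    [0,0,0],
    [0,0,0],
  ],
)

```text
time_s: 3.6
tcp_pos: [0.5041, 0.1127, 0.1067]
eef_rot: [180.0, -0.0, -90.1]
contact_force: [-1.0, -0.0, 0.7]
gripper_width: 0.0006
gripper_force: 0.0
```

```bash
python3 - <<'E'
from plant import r, viewer
import cv2,numpy as np
s=r.get_state();print(s['tcp_pos'],s['contact_force'])
a=viewer.capture('scene')['img'][80:230,200:440,::-1];b=viewer.capture('top')['img'][150:300,180:440,::-1]
f=lambda i:cv2.convertScaleAbs(cv2.resize(i,(780,None) if 0 else (500,295)),alpha=1.5)
cv2.imwrite('pics/a1.png',np.vstack([f(a),f(b)]))
E
```

```text
[0.50412228 0.11266261 0.10673819] [-1.00176445 -0.03319091  0.67672123]
```

View pics/a1.png

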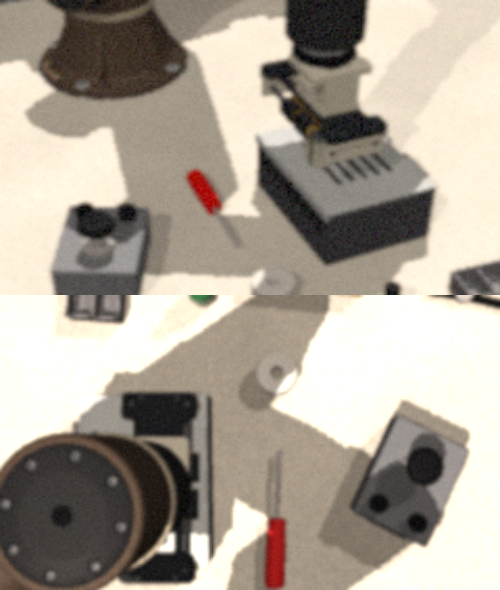

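The cover is nearly flat on the box: it shows at about (345,175) in the upper crop, and its louvre strips are visible. Next I press down gently until a firm stop.

Call:
arm_command(
  travel=[
    [0,0,-0.004],
    [0,0,-0.006],
    [0,0,-0.008],
    [0,0,-0.008],
    [0,0,-0.008],
  ],
  delta_rot=[
    [0,0,0],
    [0,0,0],
    [0,0,0],
    [0,0,0],
    [0,0,0],
  ],
)

```text
time_s: 4.32
tcp_pos: [0.5047, 0.113, 0.1042]
eef_rot: [-179.9, 0.0, -90.0]
contact_force: [-4.6, 0.3, 12.3]
gripper_width: 0.0005
gripper_force: 5.6
```

Call:
arm_command(
  travel=[
    [0,0,0.06],
    [0,0,0.1],
    [0.041,-0.593,0.1],
    [0.041,-0.593,0.1],
    [0.041,-0.593,0.1],
    [0.041,-0.593,0.1],
    [0.041,-0.593,0.1],
    [0.041,-0.593,0.1],
    [0.041,-0.593,0.1],
    [0.041,-0.593,0.1],
    [0.041,-0.593,0.1],
  ],
  delta_rot=[
    [0,0,0],
    [0,0,0],
    [0,0,0],
    [0,0,0],
    [0,0,0],
    [0,0,0],
    [0,0,0],
    [0,0,0],
    [0,0,0],
    [0,0,0],
    [0,0,0],
  ],
)

```text
time_s: 5.7
tcp_pos: [0.5251, -0.1827, 0.1532]
eef_rot: [-180.0, 0.0, -90.0]
contact_force: [0.2, 0.2, 0.3]
gripper_width: 0.0002
gripper_force: 0.0
```

```bash
python3 - <<'E'
from plant import r, viewer
import cv2,numpy as np
s=r.get_state();print(s['tcp_pos'],s['contact_force'])
a=viewer.capture('scene')['img'][80:230,200:440,::-1];b=viewer.capture('wrist')['img'][:,:,::-1]
f=lambda i:cv2.convertScaleAbs(cv2.resize(i,(480,300)),alpha=1.5)
cv2.imwrite('pics/a2.png',np.vstack([f(a),f(b)]))
E
```

```text
[ 0.52510003 -0.18270736  0.15321657] [0.24476164 0.1941649  0.32347176]
```

View pics/a2.png

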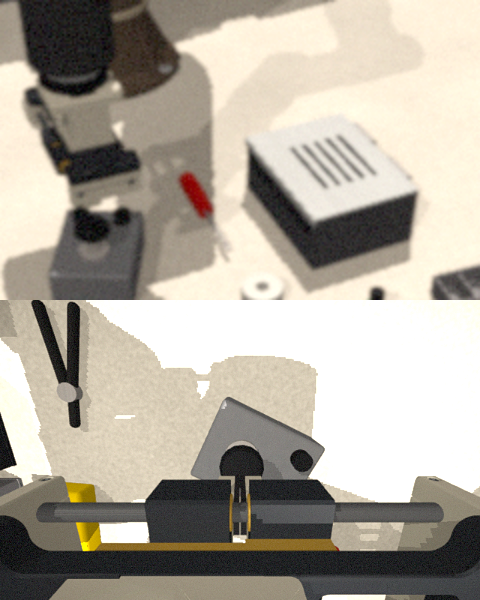

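The cover is shut flat on the tester, centred near (330,190) in the upper crop. In the wrist view the fingertips are centred over the cap at about (241,465). Next I descend to first contact.

Call:
arm_command(
  travel=[
    [0,0,-0.04],
    [0,0,-0.06],
    [0,0,-0.07],
    [0,0,-0.076],
    [0,0,-0.08],
    [0,0,-0.08],
    [0,0,-0.08],
  ],
  delta_rot=[
    [0,0,0],
    [0,0,0],
    [0,0,0],
    [0,0,0],
    [0,0,0],
    [0,0,0],
    [0,0,0],
  ],
)

```text
time_s: 6.68
tcp_pos: [0.525, -0.1837, 0.1134]
eef_rot: [-180.0, -0.0, -90.1]
contact_force: [-2.0, 1.4, 2.8]
gripper_width: 0.0007
gripper_force: 1.6
```

Call:
arm_command(
  travel=[
    [0,0,-0.004],
    [0,0,-0.008],
    [0,0,-0.011],
    [0,0,-0.011],
    [0,0,-0.011],
    [0,0,-0.011],
    [0,0,-0.011],
    [0,0,-0.011],
    [0,0,-0.011],
  ],
  delta_rot=[
    [0,0,0],
    [0,0,0],
    [0,0,0],
    [0,0,0],
    [0,0,0],
    [0,0,0],
    [0,0,0],
    [0,0,0],
    [0,0,0],
  ],
)

```text
time_s: 7.8
tcp_pos: [0.5251, -0.1838, 0.1077]
eef_rot: [-180.0, -0.0, -90.1]
contact_force: [-2.4, 1.4, 4.8]
gripper_width: 0.0004
gripper_force: 2.6
```

```bash
python3 - <<'E'
from plant import r, viewer
import cv2,numpy as np
s=r.get_state();print(s['time_s'],s['tcp_pos'],s['eef_rot'],s['contact_force'])
a=viewer.capture('scene')['img'][110:230,210:420,::-1]
cv2.imwrite('pics/a3.png',cv2.convertScaleAbs(cv2.resize(a,(780,446),interpolation=cv2.INTER_CUBIC),alpha=1.6))
E
```

```text
7.8 [ 0.52508677 -0.18376745  0.10768948] [-1.79984746e+02 -6.37215750e-03 -9.00671196e+01] [-2.38537181  1.4075132   4.79777127]
```

View pics/a3.png

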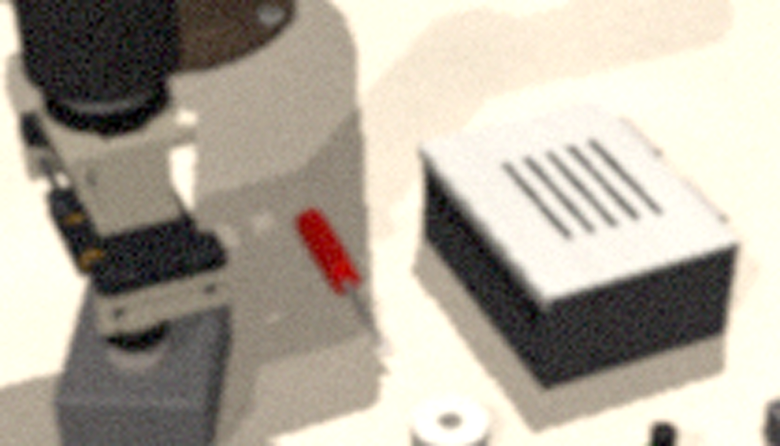

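The fingers hold the cap at (135,335) with about 4.8 N. The fingertips are at 88.7 mm, so the plunger is about 10.3 mm down, and the cover is flat on the tester.

```bash
python3 -c "
from plant import close_job
print(close_job())"
```

```text
the job is handed in; nothing more can be done
None
```

I shut the cover fully, then handed the job in with the fingers holding the plunger about 10.3 mm down by fingertip height, at a measured 4.8 N; the hand-in call returned no verdict.

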